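# Find the parts case that rattles

## Robot

A 6-joint arm with a two-finger parallel gripper is mounted at the origin on a cart in front of the work surface, level with it; the furniture and walls round the work are solid. World frame = base frame: x ahead of the robot, y to its left, z up, the work surface at z = 0. Lengths are in mm, angles in rad, forces in N, time in s.
With the tool pointing down it reaches from about 275 to 750 mm from the base axis. Payload 10.2 kg.
Tool frame: the origin (TCP) lies midway between the tips of the shut fingers; the grasp point (between the pads) lies 19 mm behind it; x points along the fingers, y is the direction in which the jaws open and shut, and the axes are right-handed (so a half turn about x gives the same grasp; the last joint's range is limited). The gripper opens to 85 mm and grips with 20 to 120 N. Pads are 22 mm wide; open, the fingers measure 114 mm over their backs; the gripper's body (76 mm by 85 mm) begins 54 mm behind the grasp point. The pads swing forward as they close: fully open they stand 13 mm farther back than shut.
Start: joints at [1.021, 0.313, 1.498, -0, 1.331, -0.223], TCP at [168.545, 497.216, 231.294] pointing down, gripper open.
Joint ranges: [-2.94, 2.94], [-0.97, 2.17], [0.19, 2.56], [-1.23, 4.37], [0.02, 3.11], [-2.88, 2.88]. Speed limits (rad/s): [2.39, 2.39, 3.01, 3.14, 3.14, 3.14].

## Interface

Orientations are given as a unit quaternion [w, x, y, z].
In Python, from rig import sense, capture, get_calibration, finish_job gives the robot as it stands.
- The arm moves only by the tool jog_arm, never from a script. Its argument "increments" is a list of rows, each an object of numbers: "rx", "ry", "rz": the turn, a rotation vector about the tool's x, y, z in rad; "x", "y", "z": the shift along the tool's x, y, z in mm; "hand": the finger opening in mm, from 0 to 85.4. A call has 1 to 5 rows; each row shifts and turns the commanded pose from where the row before left it, along the tool's axes as they then stand; what a row does not reach is not made up. A row lasts 1/8 s, in which the tool goes at most 62.5 mm and 10.7 degrees, less where a joint would pass 70% of its speed; a pose out of reach is approached as far as the arm can. A call with a gripper value outside its range is refused whole. The fingers move at their own pace and stop on an object; "force" is the grip in N (left out, the last holds). Time passes only in rows, so rows that do not move let the fingers close. It gives the time, the measured TCP pose, the force and the opening at its end, in the units of the state.
- sense(): the state, without advancing time (a new reading comes with each control period).
- capture(name): name is "scene" or "top"; returns the picture (420x560x3 uint8, red, green, blue); there is no depth.
- get_calibration(name): a dict with "camera_matrix" (3x3 intrinsics, pixels), "D" ([k1, k2, p1, p2, k3] as OpenCV has them; the pictures are not rectified), "R" (3x3) and "t" (3): a world point X has camera coordinates R X + t. Camera axes: x right, y down, z forward; pixel columns grow to the right and rows downward; lengths in mm; the calibration is good to about 2 mm. A picture is of the moment at which its call begins. get_calibration takes no time and is no camera call.
- finish_job(): hands the job in, once; it reports no verdict.
The state is a dict: "time_s": time; "joints": joint angles; "dq": joint speeds; "tau": joint torques, N m; "eef_pos": TCP position; "ee_rot": TCP orientation; "force": force on the tool from outside, world axes, zero at the start; "wrist_torque": the same for the moment, N m; "grip_width": opening from 0.0 (shut) to 1.0 (fully open).
Only numpy, scipy, OpenCV 4.12 (cv2) and the standard library are available. Lean on these libraries where they do the work, as an engineer would, in place of code of your own. Each camera call takes 0.05 s, during which the arm holds its last target.

## Task

Three sealed metal parts cases that look alike lie on the worktop: in two the content sits tight, in the third it has come loose. Find the one that rattles when shaken, and finish holding it level, right way up, about a hand's breadth above the middle of the open block box, ready to be opened there; do not set it down or let go of it. The quiet cases must end lying flat where they lay at the start, and everything else on the worktop stays where it is.

Things in the scene. Friction and masses are not known exactly. Their poses are not given: they have to be found in the camera images.
- case_left: sealed oblong metal parts case with two closed latches, 140 x 54 x 50 mm (x, y, z), about 0.37 kg; the one with the largest y. Origin: centre of its underside, x along its length, z up. All three look and weigh alike; at each start any of them may be the rattling one. In it a ball of 0.17 kg rolls freely along the inside, up to 49 mm either way from the middle
- case_middle: sealed oblong metal parts case with two closed latches, 140 x 54 x 50 mm (x, y, z), about 0.37 kg; the one in between. Origin: centre of its underside, x along its length, z up. Held level by its middle, a rattling case pulls at the wrist with a moment of 0.08 N m about its y axis, one way or the other by the end at which the ball lies; a quiet one, under 0.03
- case_right: sealed oblong metal parts case with two closed latches, 140 x 54 x 50 mm (x, y, z), about 0.37 kg; the one with the smallest y. Origin: centre of its underside, x along its length, z up. It is gripped across its 54 mm width, at its middle; a firm grip does no harm. Rocking it end over end by 15 degrees or more, or strokes of 15 cm along its length, send a loose ball from end to end; on the level it then stays there
- box: open teal block box with blocks in it, outside 70 x 98 mm (x, y) and 42 mm tall, standing loose on the worktop at the left; the rattling case is to be held above it. Origin: centre of its underside, z up
- cassette: bystander: small plastic tissue cassette lying flat, 28 x 40 x 12 mm; origin at the centre of its underside
- petri_dish: bystander: closed clear dish, 60 mm in diameter, 15 mm tall; origin at the centre of its underside
- dropper_bottle: bystander: small dropper bottle, 33 mm in diameter, 102 mm tall; origin at the centre of its underside
- marker: bystander: marker pen lying flat, 135 mm long, 17 mm thick; origin under its middle
- timer: bystander: bench timer, 33 x 68 x 56 mm; origin at the centre of its underside
Mind the look-alikes: they are no part of the job. Leave any brown look-alike of the case_middle alone.

How it is judged:
By the outcome, as a careful person would: the job done as asked, in the order asked, and still so for the second after the job is handed in, while the arm keeps its last pose, push and grip.
It also fails if it takes over 72 s, if anything falls off the work surface, if the arm or the gripper's body presses on something with over 40 N, if the wrist force passes 120 N, or if a joint passes its speed limit or range.

## Working session

There is one attempt and no reset: what is moved stays moved. The work goes in short steps, Python scripts to look and compute and a tool call to move; the robot and the scene stay as the last step left them, time stands still between calls to the robot, and variables do not carry over. Pictures are saved under pics/ and viewed, and the job is handed in when it is done.

Besides the shell and the picture viewer there is one more tool, called after ">>>" as name([rows], argument=value, ...), one row to a line, values as JSON. jog_arm: Moves the arm, as the interface text tells. Its arguments: {"type":"object","properties":{"increments":{"type":"array","items":{"type":"object","properties":{"rx":{"type":"number"},"ry":{"type":"number"},"rz":{"type":"number"},"x":{"type":"number"},"y":{"type":"number"},"z":{"type":"number"},"hand":{"type":"number"}}}},"force":{"type":"number"}},"required":["increments"]}

```bash
mkdir -p pics; ls; python3 - <<'E'
from rig import *
import cv2
print(sense())
for n in ("scene","top"):
    im=capture(n); cv2.imwrite(f"pics/{n}0.png",im[:,:,::-1])
    print(n,get_calibration(n))
E
```

```text
pics
{'time_s': 0.0, 'joints': array([ 1.02058570e+00,  3.13418175e-01,  1.49845714e+00, -6.99079815e-07,
        1.33097403e+00, -2.23370793e-01]), 'dq': array([-0.00187583, -0.00079395, -0.00016686,  0.00111335,  0.00035433,
       -0.00054167]), 'tau': array([-1.28571988e-03, -4.12269044e+01, -2.59750521e+01, -2.33872424e-04,
        4.07196087e-03,  3.15050706e-06]), 'eef_pos': array([168.41044522, 496.98187801, 230.74380514]), 'ee_rot': array([ 0.69751825,  0.11463003,  0.697853  , -0.11545318]), 'force': array([-0.37536587, -0.36296677,  0.06282854]), 'wrist_torque': array([-0.03147318,  0.0286088 , -0.01236002]), 'grip_width': 0.9998894948941673}
scene {'camera_matrix': array([[521.76661673,   0.        , 284.11205698],
       [  0.        , 521.76661673, 215.15969077],
       [  0.        ,   0.        ,   1.        ]]), 'D': array([-0.03278652,  0.        ,  0.        ,  0.        ,  0.        ]), 'R': array([[-0.82692753, -0.56203068,  0.017674  ],
       [-0.25738024,  0.35036953, -0.9005535 ],
       [ 0.49994626, -0.74924142, -0.4343858 ]]), 't': array([ 422.57318638,  229.5442754 , 1649.86958627])}
top {'camera_matrix': array([[473.74521844,   0.        , 280.48031858],
       [  0.        , 473.74521844, 209.58431592],
       [  0.        ,   0.        ,   1.        ]]), 'D': array([-0.00839592,  0.        ,  0.        ,  0.        ,  0.        ]), 'R': array([[-0.00721993, -0.99990144,  0.01204106],
       [-0.99681647,  0.00624046, -0.07948569],
       [ 0.07940271, -0.01257661, -0.99676328]]), 't': array([ -96.13499034,  600.69788233, 1572.17375886])}
```

View pics/scene0.png

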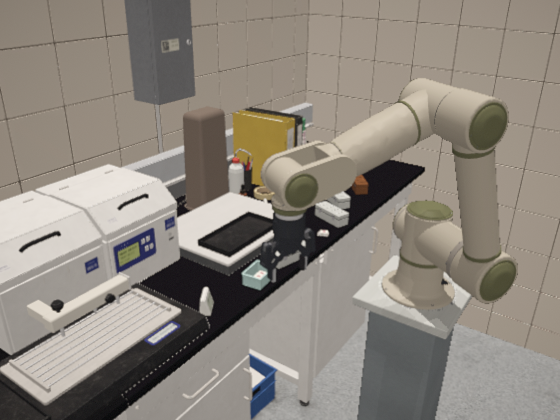

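View pics/top0.png

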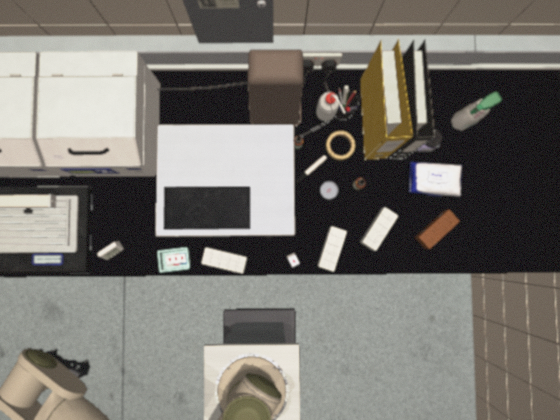

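The top view shows three white cases at about (224,260), (333,248) and (379,228). The teal box is at (174,260), the brown look-alike at (438,230), and the cassette at (293,260). Next I'll measure them.

```bash
cat > h.py <<'E'
import numpy as np, cv2
from rig import *
def ray(name,uv,z):
    c=get_calibration(name);K=c["camera_matrix"];uv=np.array(uv,float).reshape(-1,1,2)
    n=cv2.undistortPoints(uv,K,c["D"])[:,0]
    d=np.c_[n,np.ones(len(n))]@c["R"]; o=-c["R"].T@c["t"]
    return o+d*((z-o[2])/d[:,2])[:,None]
def proj(name,X):
    c=get_calibration(name)
    return cv2.projectPoints(np.array(X,float).reshape(-1,3),cv2.Rodrigues(c["R"])[0],c["t"],c["camera_matrix"],c["D"])[0][:,0]
E
python3 - <<'E'
from h import *
im=cv2.imread("pics/top0.png")
c=im[170:290,90:480]; cv2.imwrite("pics/crop0.png",cv2.resize(c,None,fx=2,fy=2,interpolation=cv2.INTER_CUBIC))
c=im[230:285,150:320]; cv2.imwrite("pics/crop1.png",cv2.resize(c,None,fx=4.6,fy=4.6,interpolation=cv2.INTER_CUBIC))
c=im[190:285,280:420]; cv2.imwrite("pics/crop2.png",cv2.resize(c,None,fx=5.5,fy=5.5,interpolation=cv2.INTER_CUBIC))
g=im.max(2)
m=(g>70).astype(np.uint8); m[:170]=0;m[272:]=0
n,l,st,ce=cv2.connectedComponentsWithStats(m)
for i in range(1,n):
    if 15<st[i,4]<3000:
        p=cv2.findContours((l==i).astype(np.uint8),cv2.RETR_EXTERNAL,cv2.CHAIN_APPROX_NONE)[0][0]
        r=cv2.minAreaRect(ray("top",p[:,0].astype(float),50)[:,:2].astype(np.float32))
        print(ce[i].round(1),st[i],ray("top",ce[i],50)[0].round(1),np.round(r[0],1),np.round(r[1],1),round(r[2],1),im[l==i].mean(0).round())
E
```

```text
[308.  171.9] [304 170  11   6  43] [ 723.7 -192.8   50. ] [ 721.7 -196. ] [33.5 16.9] 89.7 [144. 155. 161.]
[435.8 182.1] [ 409  170   53   27 1300] [ 687.2 -620.6   50. ] [ 685.9 -618.1] [175.4  88.4] 88.3 [201. 195. 197.]
[358.3 183.5] [353 177  12  12  89] [ 683.7 -360.3   50. ] [ 682.9 -363.5] [33.  40.7] 44.4 [56. 69. 90.]
[328.7 189.8] [320 181  19  19 287] [ 663.1 -261.2   50. ] [ 662.5 -262. ] [60.1 60.5] 89.2 [161. 158. 161.]
[ 48.4 186. ] [ 37 185  25   3  65] [681.2 669.4  50. ] [681.3 667.3] [79.5  6.7] 89.7 [79. 84. 85.]
[379.3 228.5] [360 206  39  46 867] [ 532.9 -426.9   50. ] [ 533.7 -427.3] [ 64.6 149.6] 56.3 [190. 200. 204.]
[438.3 228.7] [418 209  42  40 767] [ 531.1 -623.8   50. ] [ 531.3 -624. ] [ 59.7 145. ] 41.3 [ 59.  87. 135.]
[332.  248.3] [317 226  31  46 846] [ 468.6 -268.9   50. ] [ 468.6 -268.9] [ 63.6 147. ] 71.8 [196. 205. 210.]
[110.1 250.1] [ 96 241  28  19 313] [467.9 460.7  50. ] [465.8 462.4] [43.2 86.2] 33.7 [136. 146. 151.]
[173.4 259.3] [157 247  34  25 765] [436.7 252.7  50. ] [436.2 252.9] [ 78. 108.] 6.3 [186. 194. 184.]
[223.4 259.7] [201 247  47  25 833] [434.   88.9  50. ] [433.3  88. ] [147.8  62.1] 76.5 [197. 207. 211.]
[292.9 259.7] [286 252  14  16 145] [ 432.3 -139.5   50. ] [ 432.4 -140.2] [45.5 33.8] 26.2 [173. 174. 180.]
```

View pics/crop1.png

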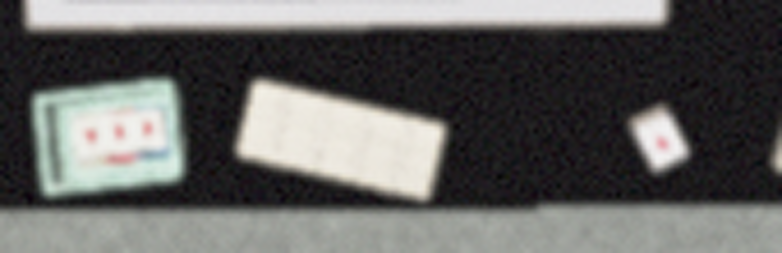

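View pics/crop2.png

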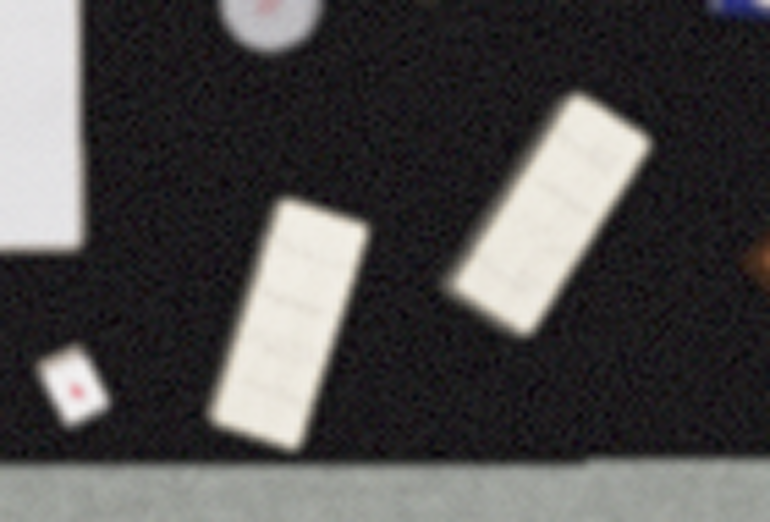

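```bash
cat >> h.py <<'E'
from scipy.spatial.transform import Rotation as Ro
def rot(q): return Ro.from_quat([q[1],q[2],q[3],q[0]])
def plan(p,yaw=None,s=None):
    """remaining move in tool axes; yaw = direction of case long axis (deg); tool y perpendicular"""
    s=s or sense(); R=rot(s["ee_rot"]).as_matrix(); 
    print("t",round(s["time_s"],2),"pos",s["eef_pos"].round(1),"F",s["force"].round(2),"M",s["wrist_torque"].round(3),"g",round(s["grip_width"]*85.4,1),"q6",s["joints"].round(2), "xdir",R[:,0].round(3))
    print(" shift tool",(R.T@(np.array(p)-s["eef_pos"])).round(1))
    if yaw is not None:
        opts=[]
        for k in (0,180):
            a=np.deg2rad(yaw+90+k); y=np.array([np.cos(a),np.sin(a),0]);x=np.array([0,0,-1.]);z=np.cross(x,y)
            T=np.c_[x,y,z]; r=Ro.from_matrix(R.T@T).as_rotvec(); print(" rotvec",r.round(4), "alt",k)
E
python3 - <<'E'
from h import *
im=cv2.imread("pics/top0.png")
c=get_calibration("top");print("cam",-c["R"].T@c["t"])
for th in (110,150):
  m=(im.max(2)>th).astype(np.uint8); m[:200]=0;m[272:]=0
  n,l,st,ce=cv2.connectedComponentsWithStats(m)
  for i in range(1,n):
    if 600<st[i,4]<1000:
        ys,xs=np.where(l==i); P=ray("top",np.c_[xs,ys].astype(float),50)[:,:2]
        w,v=np.linalg.eigh(np.cov(P.T)); 
        print(th,st[i,4],P.mean(0).round(1),"ext",np.sqrt(12*w).round(1),"yaw",round(np.degrees(np.arctan2(v[1,1],v[0,1]))%180,1))
s=sense();print(rot(s["ee_rot"]).as_matrix().round(3))
plan([433,88,200],104)
# scene view crop
im=capture("scene"); cv2.imwrite("pics/sc1.png",cv2.resize(im[140:320,200:420,::-1],None,fx=3.3,fy=3.3,interpolation=cv2.INTER_CUBIC))
E
```

```text
cam [ 473.256595    -80.10153339 1615.98952654]
110 775 [ 533.1 -428. ] ext [ 59.  143.6] yaw 146.2
110 650 [ 531.  -625.2] ext [ 52.4 137.4] yaw 131.6
110 783 [ 468.7 -269.3] ext [ 58.9 143.8] yaw 161.3
110 714 [436.7 253.7] ext [ 73.9 102.5] yaw 95.6
110 779 [433.7  88.7] ext [ 57.8 142.8] yaw 77.2
150 706 [ 533.3 -428.4] ext [ 55.1 140.5] yaw 146.1
150 716 [ 468.7 -269.3] ext [ 55.4 139.5] yaw 161.1
150 639 [436.1 251.9] ext [71.3 97.5] yaw 96.1
150 726 [433.4  88.5] ext [ 55.1 140.2] yaw 76.7
[[-0.001  0.321  0.947]
 [-0.001  0.947 -0.321]
 [-1.    -0.001 -0.   ]]
t 0.1 pos [168.4 497.  230.8] F [-0.48  0.18  0.25] M [-0.022  0.027 -0.032] g 85.5 q6 [ 1.02  0.31  1.5   0.    1.33 -0.22] xdir [-0.001 -0.001 -1.   ]
 shift tool [  31.  -302.4  381.9]
 rotvec [-2.142e+00 -1.300e-03  4.000e-04] alt 0
 rotvec [9.996e-01 3.000e-04 1.100e-03] alt 180
```

View pics/sc1.png

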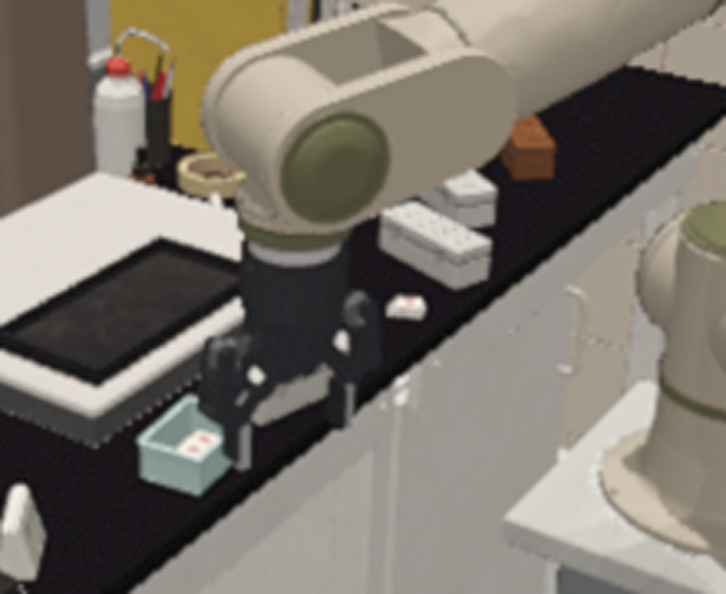

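>>> jog_arm([
  {"y":-30,"z":38,"hand":72},
  {"y":-30,"z":38,"hand":72},
  {"y":-30,"z":38,"hand":72},
  {"y":-30,"z":38,"hand":72},
  {"y":-30,"z":38,"hand":72},
])

```text
schema error: expected keys rx, ry, rz, x, y, z, hand
```

>>> jog_arm([
  {"y":-30,"z":38},
  {"y":-30,"z":38},
  {"y":-30,"z":38},
  {"y":-30,"z":38},
  {"y":-32,"z":40},
])

```text
schema error: expected keys rx, ry, rz, x, y, z, hand
```

>>> jog_arm([
  {"x":20,"rx":0.18},
  {"x":20,"rx":0.18},
  {"x":20,"rx":0.18},
  {"x":20,"rx":0.18},
  {"x":20,"rx":0.18},
])

```text
schema error: expected keys rx, ry, rz, x, y, z, hand
```

>>> jog_arm([
  {"rx":0.18},
  {"rx":0.18},
  {"rx":0.18},
  {"rx":0.035},
  {},
])

```text
schema error: expected keys rx, ry, rz, x, y, z, hand
```

```bash
python3 - <<'E'
from h import *
plan([433.5,88.6,10],76.9)
for n in("top","scene"):
    im=capture(n)[:,:,::-1]; c=im[200:290,150:300] if n=="top" else im[150:310,200:400]
    cv2.imwrite(f"pics/a_{n}.png",cv2.resize(c,None,fx=3.6,fy=3.6,interpolation=cv2.INTER_CUBIC))
E
```

```text
t 0.15 pos [168.4 497.1 230.9] F [-0.44 -0.02  0.09] M [-0.    -0.02   0.006] g 85.4 q6 [ 1.02  0.31  1.5  -0.    1.33 -0.22] xdir [-0.    -0.001 -1.   ]
 shift tool [ 221.1 -301.6  382.2]
 rotvec [-1.6689e+00 -9.0000e-04  5.0000e-04] alt 0
 rotvec [1.4727e+00 5.0000e-04 9.0000e-04] alt 180
```

View pics/a_scene.png

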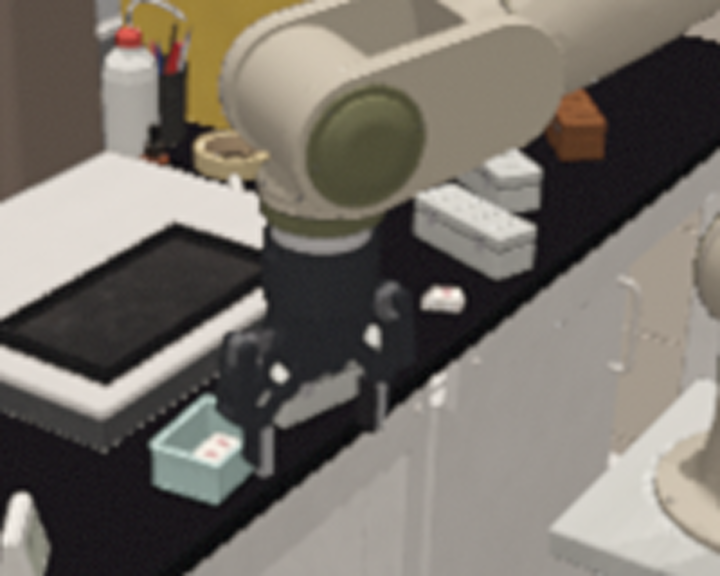

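View pics/a_top.png

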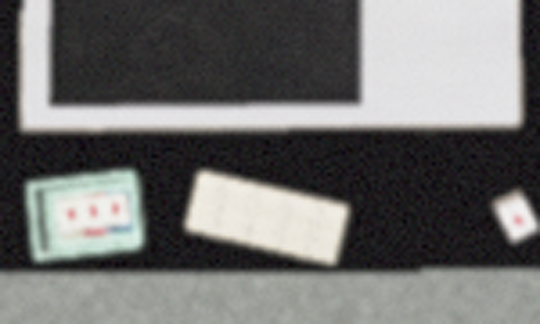

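The moves were refused because every row needs all its keys, so the arm is still at its start. I'll resend with full rows.

>>> jog_arm([
  {"rx":0,"ry":0,"rz":0,"x":0,"y":-30,"z":38,"hand":72},
  {"rx":0,"ry":0,"rz":0,"x":0,"y":-30,"z":38,"hand":72},
  {"rx":0,"ry":0,"rz":0,"x":0,"y":-30,"z":38,"hand":72},
  {"rx":0,"ry":0,"rz":0,"x":0,"y":-30,"z":38,"hand":72},
  {"rx":0,"ry":0,"rz":0,"x":0,"y":-30,"z":38,"hand":72},
])

```text
time_s: 0.88
eef_pos: [300.9, 292.8, 231.4]
ee_rot: [0.698, 0.115, 0.698, -0.115]
force: [0.1, -0.4, -0.5]
grip_width: 0.843
```

>>> jog_arm([
  {"rx":0,"ry":0,"rz":0,"x":0,"y":-30,"z":38,"hand":72},
  {"rx":0,"ry":0,"rz":0,"x":0,"y":-30,"z":38,"hand":72},
  {"rx":0,"ry":0,"rz":0,"x":0,"y":-30,"z":38,"hand":72},
  {"rx":0,"ry":0,"rz":0,"x":0,"y":-30,"z":38,"hand":72},
  {"rx":0,"ry":0,"rz":0,"x":0,"y":-32,"z":40,"hand":72},
])

```text
time_s: 1.5
eef_pos: [434.0, 87.1, 231.4]
ee_rot: [0.698, 0.115, 0.698, -0.115]
force: [0.7, 0.7, -0.1]
grip_width: 0.84
```

>>> jog_arm([
  {"rx":0.18,"ry":0,"rz":0,"x":20,"y":0,"z":0,"hand":72},
  {"rx":0.18,"ry":0,"rz":0,"x":20,"y":0,"z":0,"hand":72},
  {"rx":0.18,"ry":0,"rz":0,"x":20,"y":0,"z":0,"hand":72},
  {"rx":0.18,"ry":0,"rz":0,"x":20,"y":0,"z":0,"hand":72},
  {"rx":0.18,"ry":0,"rz":0,"x":20,"y":0,"z":0,"hand":72},
])

```text
time_s: 2.12
eef_pos: [433.3, 88.6, 130.7]
ee_rot: [0.577, 0.409, 0.577, -0.409]
force: [-0.5, 0.6, 0.3]
grip_width: 0.844
```

>>> jog_arm([
  {"rx":0.18,"ry":0,"rz":0,"x":0,"y":0,"z":0,"hand":72},
  {"rx":0.18,"ry":0,"rz":0,"x":0,"y":0,"z":0,"hand":72},
  {"rx":0.18,"ry":0,"rz":0,"x":0,"y":0,"z":0,"hand":72},
  {"rx":0.035,"ry":0,"rz":0,"x":0,"y":0,"z":0,"hand":72},
  {"rx":0,"ry":0,"rz":0,"x":0,"y":0,"z":0,"hand":72},
])

```text
time_s: 2.75
eef_pos: [433.4, 88.6, 131.3]
ee_rot: [-0.44, -0.554, -0.44, 0.554]
force: [0.5, -0.6, 0.1]
grip_width: 0.842
```

```bash
python3 - <<'E'
from h import *
plan([433.5,88.6,10],76.9)
for n in("top","scene"):
    im=capture(n)[:,:,::-1]; c=im[200:290,150:300] if n=="top" else im[150:310,200:400]
    cv2.imwrite(f"pics/b_{n}.png",cv2.resize(c,None,fx=3.6,fy=3.6,interpolation=cv2.INTER_CUBIC))
E
```

```text
t 2.75 pos [433.4  88.6 131.3] F [ 0.47 -0.59  0.07] M [-0.04  -0.028  0.025] g 71.9 q6 [-0.06  0.25  1.87 -0.    1.02  0.16] xdir [-0. -0. -1.]
 shift tool [ 1.213e+02  1.000e-01 -0.000e+00]
 rotvec [-3.1413 -0.      0.    ] alt 0
 rotvec [0.0003 0.     0.    ] alt 180
```

View pics/b_scene.png

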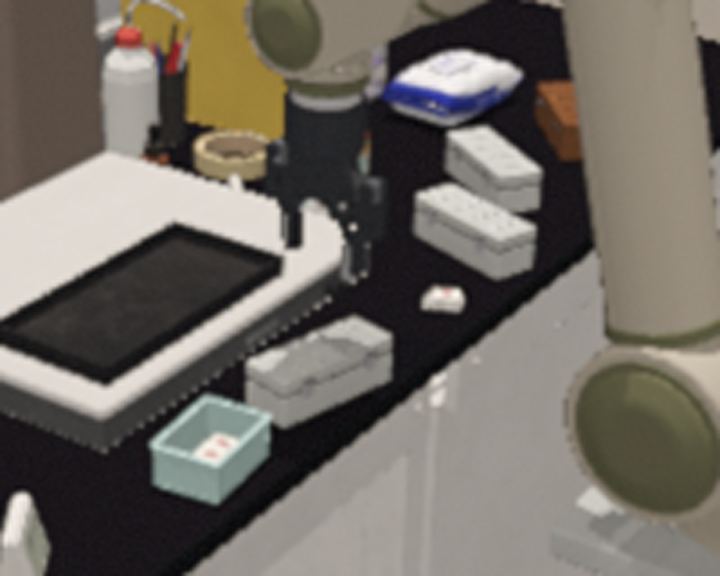

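View pics/b_top.png

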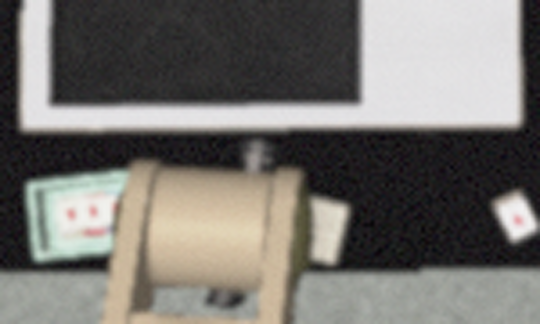

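The open hand is above the left case with its fingers either side. The scanner edge is clear of them.

>>> jog_arm([
  {"rx":0,"ry":0,"rz":0,"x":35,"y":0,"z":0,"hand":72},
  {"rx":0,"ry":0,"rz":0,"x":35,"y":0,"z":0,"hand":72},
  {"rx":0,"ry":0,"rz":0,"x":25,"y":0,"z":0,"hand":72},
  {"rx":0,"ry":0,"rz":0,"x":15,"y":0,"z":0,"hand":72},
  {"rx":0,"ry":0,"rz":0,"x":9,"y":0,"z":0,"hand":72},
])

```text
time_s: 3.48
eef_pos: [433.2, 88.6, 11.7]
ee_rot: [-0.439, -0.554, -0.44, 0.554]
force: [-0.1, 0.1, -0.1]
grip_width: 0.843
```

>>> jog_arm([
  {"rx":0,"ry":0,"rz":0,"x":0,"y":0,"z":0,"hand":60},
  {"rx":0,"ry":0,"rz":0,"x":0,"y":0,"z":0,"hand":50},
  {"rx":0,"ry":0,"rz":0,"x":0,"y":0,"z":0,"hand":40},
  {"rx":0,"ry":0,"rz":0,"x":0,"y":0,"z":0,"hand":40},
], force=80)

```text
time_s: 3.98
eef_pos: [433.7, 88.6, 12.9]
ee_rot: [0.439, 0.555, 0.439, -0.554]
force: [-0.6, 0.7, 6.6]
grip_width: 0.621
```

```bash
python3 - <<'E'
from h import *
plan([433.5,88.6,10],76.9)
E
```

```text
t 3.98 pos [433.7  88.6  12.9] F [-0.57  0.73  6.61] M [0.071 0.394 0.036] g 53.0 q6 [-0.06  0.46  1.96  0.    0.71  0.17] xdir [ 0.001 -0.    -1.   ]
 shift tool [ 2.9 -0.2  0. ]
 rotvec [ 3.1394e+00 -1.5000e-03  3.0000e-04] alt 0
 rotvec [-0.0022 -0.0002 -0.001 ] alt 180
```

>>> jog_arm([
  {"rx":0,"ry":0,"rz":0,"x":-10,"y":0,"z":0,"hand":40},
  {"rx":0,"ry":0,"rz":0,"x":-30,"y":0,"z":0,"hand":40},
  {"rx":0,"ry":0,"rz":0,"x":-40,"y":0,"z":0,"hand":40},
  {"rx":0,"ry":0,"rz":0,"x":-30,"y":0,"z":0,"hand":40},
  {"rx":0,"ry":0,"rz":0,"x":-10,"y":0,"z":0,"hand":40},
])

```text
time_s: 4.6
eef_pos: [433.8, 88.6, 133.8]
ee_rot: [0.44, 0.555, 0.438, -0.554]
force: [0.4, 0.1, -4.0]
grip_width: 0.621
```

>>> jog_arm([
  {"rx":0,"ry":0,"rz":0,"x":0,"y":0,"z":0,"hand":40},
  {"rx":0,"ry":0,"rz":0,"x":0,"y":0,"z":0,"hand":40},
  {"rx":0,"ry":0,"rz":0,"x":0,"y":0,"z":0,"hand":40},
])

```text
time_s: 4.97
eef_pos: [433.0, 88.6, 131.4]
ee_rot: [-0.439, -0.554, -0.439, 0.555]
force: [-0.2, -0.7, -3.0]
grip_width: 0.623
```

```bash
cat >> h.py <<'E'
def mom():
    s=sense();R=rot(s["ee_rot"]).as_matrix();print("t",round(s["time_s"],2),"pos",s["eef_pos"].round(1),"F",s["force"].round(2),"M world",s["wrist_torque"].round(3),"M tool",(R.T@s["wrist_torque"]).round(3),"xdir",R[:,0].round(3),"g",round(s["grip_width"]*85.4,1))
E
python3 - <<'E'
from h import *
mom(); capture("top"); mom(); im=capture("scene"); mom()
cv2.imwrite("pics/c.png",cv2.resize(im[150:310,200:400,::-1],None,fx=3.6,fy=3.6,interpolation=cv2.INTER_CUBIC))
E
```

```text
t 4.97 pos [433.   88.6 131.4] F [-0.24 -0.73 -2.97] M world [-0.027 -0.019 -0.007] M tool [ 0.007 -0.022  0.024] xdir [-0.002  0.    -1.   ] g 53.2
t 5.03 pos [433.   88.6 131.5] F [ 0.42 -0.16 -3.28] M world [-0.005 -0.052 -0.028] M tool [0.028 0.007 0.052] xdir [-0.002  0.    -1.   ] g 53.3
t 5.08 pos [433.1  88.6 131.7] F [-0.19  1.23 -2.93] M world [-0.013  0.036 -0.016] M tool [ 0.016 -0.021 -0.032] xdir [-0.001  0.    -1.   ] g 53.0
```

View pics/c.png

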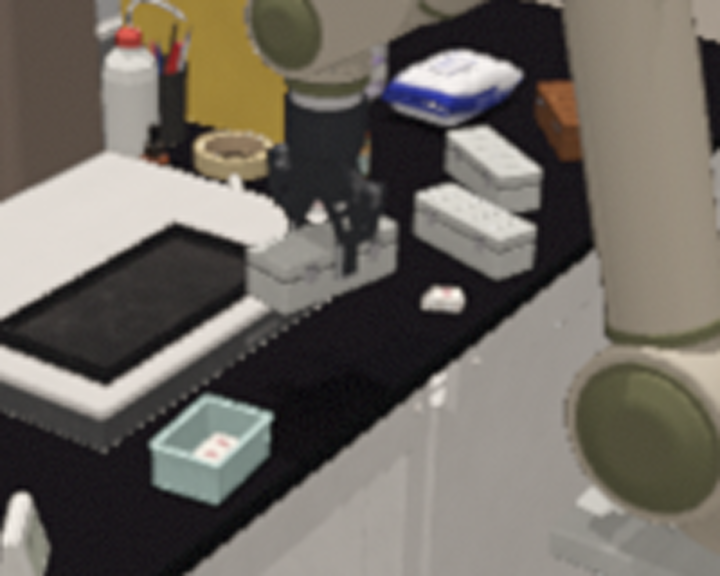

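The left case is held level with only noise about its y axis. I'll rock it 20° each way and compare.

>>> jog_arm([
  {"rx":0,"ry":0.175,"rz":0,"x":0,"y":0,"z":0,"hand":40},
  {"rx":0,"ry":0.175,"rz":0,"x":0,"y":0,"z":0,"hand":40},
  {"rx":0,"ry":0,"rz":0,"x":0,"y":0,"z":0,"hand":40},
  {"rx":0,"ry":0,"rz":0,"x":0,"y":0,"z":0,"hand":40},
  {"rx":0,"ry":0,"rz":0,"x":0,"y":0,"z":0,"hand":40},
])

```text
time_s: 5.7
eef_pos: [433.4, 89.2, 132.4]
ee_rot: [0.357, 0.642, 0.509, -0.45]
force: [-0.2, -0.5, -3.6]
grip_width: 0.621
```

```bash
python3 -c "
from h import *
mom();capture('top');mom()"
```

```text
t 5.7 pos [433.4  89.2 132.4] F [-0.17 -0.49 -3.58] M world [-0.332  0.081  0.019] M tool [-0.017 -0.342 -0.01 ] xdir [ 0.078  0.332 -0.94 ] g 53.0
t 5.75 pos [433.3  89.2 132.4] F [ 0.25 -0.57 -3.89] M world [-0.297  0.081  0.035] M tool [-0.029 -0.308 -0.022] xdir [ 0.078  0.333 -0.94 ] g 53.1
```

>>> jog_arm([
  {"rx":0,"ry":-0.175,"rz":0,"x":0,"y":0,"z":0,"hand":40},
  {"rx":0,"ry":-0.175,"rz":0,"x":0,"y":0,"z":0,"hand":40},
  {"rx":0,"ry":0,"rz":0,"x":0,"y":0,"z":0,"hand":40},
  {"rx":0,"ry":0,"rz":0,"x":0,"y":0,"z":0,"hand":40},
])

```text
time_s: 6.25
eef_pos: [433.1, 88.9, 132.0]
ee_rot: [0.438, 0.555, 0.44, -0.554]
force: [-0.2, -0.2, -4.3]
grip_width: 0.626
```

```bash
python3 -c "
from h import *
for i in range(5): mom();capture('top')"
```

```text
t 6.25 pos [433.1  88.9 132. ] F [-0.16 -0.16 -4.32] M world [-0.026  0.002  0.014] M tool [-0.014 -0.025  0.004] xdir [-0.     0.003 -1.   ] g 53.5
t 6.3 pos [433.1  88.4 132.1] F [ 0.17  0.12 -3.69] M world [0.003 0.012 0.038] M tool [-0.038  0.    -0.013] xdir [-0.     0.002 -1.   ] g 53.1
t 6.35 pos [433.2  88.2 132.1] F [-0.66 -0.64 -4.64] M world [-0.077 -0.017  0.029] M tool [-0.029 -0.071  0.035] xdir [-0.     0.002 -1.   ] g 52.9
t 6.4 pos [433.2  88.  132.2] F [ 0.29 -0.68 -3.05] M world [ 0.003 -0.011  0.022] M tool [-0.022  0.005  0.01 ] xdir [-0.     0.001 -1.   ] g 53.4
t 6.45 pos [433.3  88.  132.2] F [ 1.26 -0.03 -3.6 ] M world [ 0.048 -0.004  0.   ] M tool [-0.001  0.048 -0.008] xdir [-0.     0.001 -1.   ] g 52.9
```

>>> jog_arm([
  {"rx":0,"ry":-0.175,"rz":0,"x":0,"y":0,"z":0,"hand":40},
  {"rx":0,"ry":-0.175,"rz":0,"x":0,"y":0,"z":0,"hand":40},
  {"rx":0,"ry":0,"rz":0,"x":0,"y":0,"z":0,"hand":40},
  {"rx":0,"ry":0,"rz":0,"x":0,"y":0,"z":0,"hand":40},
  {"rx":0,"ry":0,"rz":0,"x":0,"y":0,"z":0,"hand":40},
])

```text
time_s: 7.12
eef_pos: [433.4, 87.9, 132.5]
ee_rot: [-0.508, -0.45, -0.356, 0.642]
force: [-0.2, -0.9, -3.6]
grip_width: 0.623
```

>>> jog_arm([
  {"rx":0,"ry":0.175,"rz":0,"x":0,"y":0,"z":0,"hand":40},
  {"rx":0,"ry":0.175,"rz":0,"x":0,"y":0,"z":0,"hand":40},
  {"rx":0,"ry":0,"rz":0,"x":0,"y":0,"z":0,"hand":40},
  {"rx":0,"ry":0,"rz":0,"x":0,"y":0,"z":0,"hand":40},
])

```text
time_s: 7.62
eef_pos: [433.4, 88.2, 132.4]
ee_rot: [-0.439, -0.554, -0.438, 0.555]
force: [0.1, 1.1, -4.1]
grip_width: 0.62
```

```bash
python3 -c "
from h import *
for i in range(5): mom();capture('top')
plan([433.5,88.6,12.5],76.9)"
```

```text
t 7.62 pos [433.4  88.2 132.4] F [ 0.09  1.09 -4.1 ] M world [ 0.026  0.011 -0.027] M tool [ 0.026  0.022 -0.017] xdir [-0.    -0.002 -1.   ] g 53.0
t 7.67 pos [433.4  88.7 132.3] F [ 0.05  0.43 -3.31] M world [ 0.039 -0.069  0.004] M tool [-0.004  0.054  0.058] xdir [-0.001 -0.002 -1.   ] g 53.1
t 7.72 pos [433.3  88.9 132.2] F [-0.76  0.46 -3.24] M world [0.036 0.002 0.033] M tool [-0.033  0.035 -0.01 ] xdir [-0.001 -0.001 -1.   ] g 53.1
t 7.78 pos [433.3  89.1 132.1] F [-0.14  0.59 -3.67] M world [ 0.017 -0.018 -0.031] M tool [0.031 0.02  0.013] xdir [-0.001 -0.001 -1.   ] g 53.2
t 7.83 pos [433.3  89.1 132.1] F [ 0.49 -0.16 -4.19] M world [ 0.02   0.002 -0.041] M tool [ 0.041  0.019 -0.007] xdir [-0.001 -0.001 -1.   ] g 53.0
t 7.88 pos [433.3  89.1 132.1] F [-0.31  1.03 -3.52] M [0.01  0.012 0.026] g 53.0 q6 [-0.06  0.25  1.87 -0.    1.03  0.17] xdir [-0.001 -0.001 -1.   ]
 shift tool [119.6   0.3   0.3]
 rotvec [ 3.1405e+00  7.0000e-04 -1.2000e-03] alt 0
 rotvec [-0.0011  0.0008  0.0004] alt 180
```

The moment stays near zero both ways (−0.01, +0.03; a rattler would show ±0.08), so the left case is quiet. I'll put it back.

>>> jog_arm([
  {"rx":0,"ry":0,"rz":0,"x":35,"y":0,"z":0,"hand":40},
  {"rx":0,"ry":0,"rz":0,"x":40,"y":0,"z":0,"hand":40},
  {"rx":0,"ry":0,"rz":0,"x":25,"y":0,"z":0,"hand":40},
  {"rx":0,"ry":0,"rz":0,"x":10,"y":0,"z":0,"hand":40},
  {"rx":0,"ry":0,"rz":0,"x":6,"y":0,"z":0,"hand":40},
])

```text
time_s: 8.5
eef_pos: [433.7, 88.7, 16.3]
ee_rot: [0.439, 0.554, 0.439, -0.554]
force: [0.3, 0.6, -3.0]
grip_width: 0.62
```

>>> jog_arm([
  {"rx":0,"ry":0,"rz":0,"x":3,"y":0,"z":0,"hand":40},
  {"rx":0,"ry":0,"rz":0,"x":0,"y":0,"z":0,"hand":40},
  {"rx":0,"ry":0,"rz":0,"x":0,"y":0,"z":0,"hand":40},
])

```text
time_s: 8.88
eef_pos: [433.7, 88.6, 13.7]
ee_rot: [0.439, 0.555, 0.439, -0.554]
force: [-1.0, -0.1, -2.4]
grip_width: 0.622
```

```bash
python3 -c "
from h import *
mom()"
```

```text
t 8.88 pos [433.7  88.6  13.7] F [-1.01 -0.09 -2.35] M world [ 0.032 -0.005  0.028] M tool [-0.028  0.032 -0.002] xdir [ 0.001 -0.    -1.   ] g 53.1
```

Just short of contact, so I'll go 1.5 mm lower, open gently and then lift away.

>>> jog_arm([
  {"rx":0,"ry":0,"rz":0,"x":1.5,"y":0,"z":0,"hand":40},
  {"rx":0,"ry":0,"rz":0,"x":0,"y":0,"z":0,"hand":40},
  {"rx":0,"ry":0,"rz":0,"x":0,"y":0,"z":0,"hand":40},
])

```text
time_s: 9.25
eef_pos: [433.7, 88.6, 12.9]
ee_rot: [0.439, 0.555, 0.439, -0.554]
force: [-4.0, -0.3, 11.9]
grip_width: 0.621
```

>>> jog_arm([
  {"rx":0,"ry":0,"rz":0,"x":0,"y":0,"z":0,"hand":60},
  {"rx":0,"ry":0,"rz":0,"x":0,"y":0,"z":0,"hand":72},
  {"rx":0,"ry":0,"rz":0,"x":0,"y":0,"z":0,"hand":72},
  {"rx":0,"ry":0,"rz":0,"x":-15,"y":0,"z":0,"hand":72},
  {"rx":0,"ry":0,"rz":0,"x":-35,"y":0,"z":0,"hand":72},
])

```text
time_s: 9.88
eef_pos: [432.6, 88.6, 61.5]
ee_rot: [-0.438, -0.554, -0.44, 0.555]
force: [-0.1, 0.8, -0.2]
grip_width: 0.841
```

>>> jog_arm([
  {"rx":0,"ry":0,"rz":0,"x":-50,"y":0,"z":0,"hand":72},
  {"rx":0,"ry":0,"rz":0,"x":-40,"y":0,"z":0,"hand":72},
])

```text
time_s: 10.12
eef_pos: [433.5, 88.6, 153.6]
ee_rot: [0.439, 0.555, 0.439, -0.554]
force: [0.2, -0.9, 0.1]
grip_width: 0.839
```

```bash
python3 - <<'E'
from h import *
plan([468.7,-269.3,140],161.2)
im=capture("scene")
cv2.imwrite("pics/d.png",cv2.resize(im[150:310,200:400,::-1],None,fx=3.6,fy=3.6,interpolation=cv2.INTER_CUBIC))
E
```

```text
t 10.12 pos [433.5  88.6 153.6] F [ 0.18 -0.94  0.09] M [ 0.018 -0.011  0.034] g 71.7 q6 [-0.06  0.22  1.84  0.    1.08  0.17] xdir [ 0.001 -0.    -1.   ]
 shift tool [ 13.7 116.2 340.3]
 rotvec [ 1.6679e+00 -1.1000e-03 -7.0000e-04] alt 0
 rotvec [-1.4737e+00  6.0000e-04 -1.0000e-03] alt 180
```

View pics/d.png

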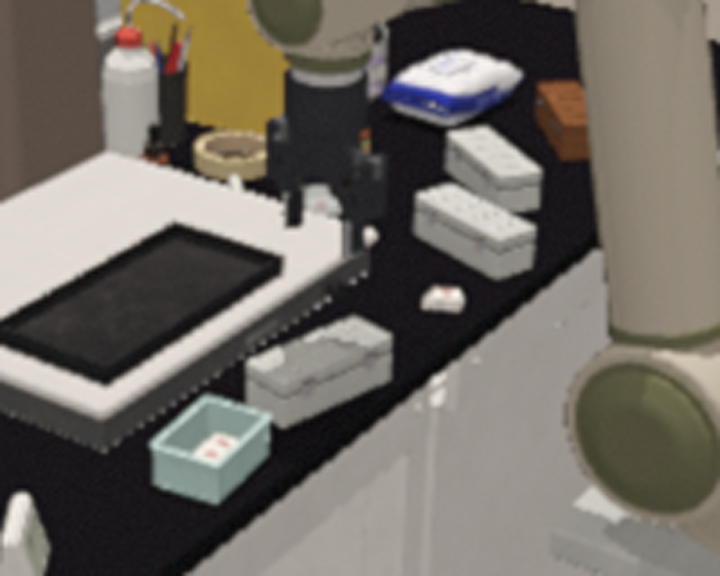

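>>> jog_arm([
  {"rx":0,"ry":0,"rz":0,"x":0,"y":13,"z":38,"hand":72},
  {"rx":0,"ry":0,"rz":0,"x":0,"y":13,"z":38,"hand":72},
  {"rx":0,"ry":0,"rz":0,"x":0,"y":13,"z":38,"hand":72},
  {"rx":0,"ry":0,"rz":0,"x":0,"y":13,"z":38,"hand":72},
  {"rx":0,"ry":0,"rz":0,"x":0,"y":13,"z":38,"hand":72},
])

```text
time_s: 10.8
eef_pos: [453.1, -112.6, 151.6]
ee_rot: [0.439, 0.554, 0.439, -0.554]
force: [-0.9, 0.1, 0.8]
grip_width: 0.845
```

>>> jog_arm([
  {"rx":0,"ry":0,"rz":0,"x":0,"y":13,"z":38,"hand":72},
  {"rx":0,"ry":0,"rz":0,"x":0,"y":13,"z":38,"hand":72},
  {"rx":0,"ry":0,"rz":0,"x":0,"y":13,"z":38,"hand":72},
  {"rx":0,"ry":0,"rz":0,"x":0,"y":12,"z":36,"hand":72},
  {"rx":0.18,"ry":0,"rz":0,"x":0,"y":0,"z":0,"hand":72},
])

```text
time_s: 11.42
eef_pos: [468.2, -271.2, 151.1]
ee_rot: [-0.386, -0.593, -0.386, 0.593]
force: [1.1, 0.7, -0.2]
grip_width: 0.842
```

>>> jog_arm([
  {"rx":0.18,"ry":0,"rz":0,"x":0,"y":0,"z":0,"hand":72},
  {"rx":0.18,"ry":0,"rz":0,"x":0,"y":0,"z":0,"hand":72},
  {"rx":0.18,"ry":0,"rz":0,"x":0,"y":0,"z":0,"hand":72},
  {"rx":0.18,"ry":0,"rz":0,"x":0,"y":0,"z":0,"hand":72},
  {"rx":0.18,"ry":0,"rz":0,"x":0,"y":0,"z":0,"hand":72},
])

```text
time_s: 12.05
eef_pos: [468.4, -268.9, 151.4]
ee_rot: [-0.089, -0.701, -0.09, 0.702]
force: [0.4, 0.9, -0.3]
grip_width: 0.842
```

>>> jog_arm([
  {"rx":0.18,"ry":0,"rz":0,"x":0,"y":0,"z":0,"hand":72},
  {"rx":0.18,"ry":0,"rz":0,"x":0,"y":0,"z":0,"hand":72},
  {"rx":0.18,"ry":0,"rz":0,"x":0,"y":0,"z":0,"hand":72},
  {"rx":0.05,"ry":0,"rz":0,"x":0,"y":0,"z":0,"hand":72},
  {"rx":0,"ry":0,"rz":0,"x":0,"y":0,"z":0,"hand":72},
])

```text
time_s: 12.68
eef_pos: [468.4, -268.9, 151.5]
ee_rot: [0.116, -0.697, 0.116, 0.698]
force: [-0.0, 0.0, -0.1]
grip_width: 0.841
```

```bash
python3 - <<'E'
from h import *
im=capture("scene")
cv2.imwrite("pics/e.png",cv2.resize(im[120:280,230:430,::-1],None,fx=3.6,fy=3.6,interpolation=cv2.INTER_CUBIC))
plan([468.7,-269.3,12.5],161.2)
im=capture("top")[:,:,::-1]
cv2.imwrite("pics/e2.png",cv2.resize(im[190:285,150:420],None,fx=2.8,fy=2.8,interpolation=cv2.INTER_CUBIC))
for th in (110,150):
  m=(im.max(2)>th).astype(np.uint8); m[:200]=0;m[272:]=0
  n,l,st,ce=cv2.connectedComponentsWithStats(m)
  for i in range(1,n):
    if 600<st[i,4]<1000:
        ys,xs=np.where(l==i); P=ray("top",np.c_[xs,ys].astype(float),50)[:,:2]
        w,v=np.linalg.eigh(np.cov(P.T)); 
        print(th,st[i,4],P.mean(0).round(1),"ext",np.sqrt(12*w).round(1),"yaw",round(np.degrees(np.arctan2(v[1,1],v[0,1]))%180,1))
E
```

```text
t 12.72 pos [ 468.4 -268.9  151.5] F [0.25 0.65 0.13] M [ 0.017 -0.038  0.029] g 72.0 q6 [-0.74  0.42  1.56  0.    1.16  1.16] xdir [-0.  0. -1.]
 shift tool [139.    0.3  -0.4]
 rotvec [-0.0009  0.0003  0.0001] alt 0
 rotvec [ 3.1407e+00  2.0000e-04 -5.0000e-04] alt 180
110 650 [ 531.  -625.2] ext [ 52.4 137.7] yaw 131.5
110 715 [436.7 253.6] ext [ 73.8 102.6] yaw 95.5
110 778 [434.   88.7] ext [ 57.7 142.9] yaw 77.0
150 635 [436.1 252. ] ext [70.9 97.4] yaw 96.7
150 725 [433.7  88.3] ext [ 54.9 140.2] yaw 76.6
```

View pics/e.png

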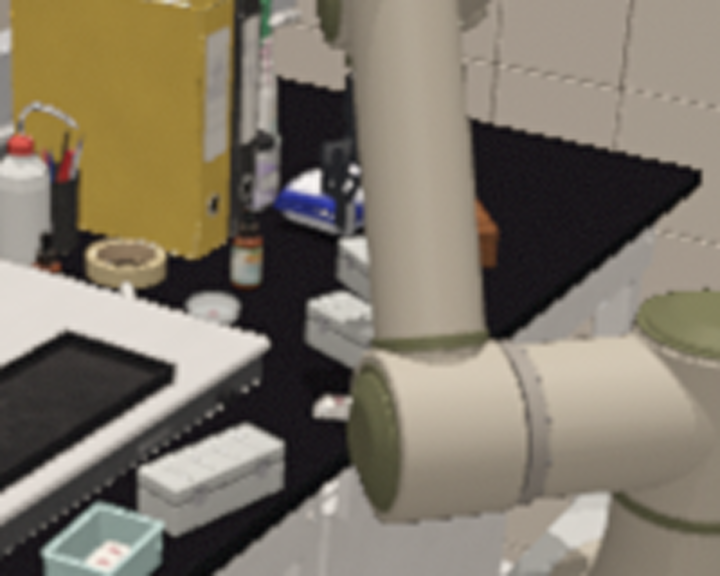

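View pics/e2.png

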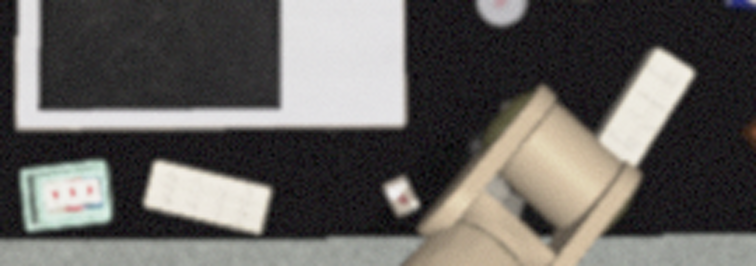

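The left case is back within 0.3 mm of its start. Next I'll descend on the middle case.

>>> jog_arm([
  {"rx":0,"ry":0,"rz":0,"x":40,"y":0,"z":0,"hand":72},
  {"rx":0,"ry":0,"rz":0,"x":45,"y":0,"z":0,"hand":72},
  {"rx":0,"ry":0,"rz":0,"x":30,"y":0,"z":0,"hand":72},
  {"rx":0,"ry":0,"rz":0,"x":15,"y":0,"z":0,"hand":72},
  {"rx":0,"ry":0,"rz":0,"x":9,"y":0,"z":0,"hand":72},
])

```text
time_s: 13.4
eef_pos: [468.7, -269.1, 12.6]
ee_rot: [-0.116, 0.698, -0.116, -0.697]
force: [-0.8, -0.8, 0.1]
grip_width: 0.843
```

>>> jog_arm([
  {"rx":0,"ry":0,"rz":0,"x":0,"y":0,"z":0,"hand":60},
  {"rx":0,"ry":0,"rz":0,"x":0,"y":0,"z":0,"hand":50},
  {"rx":0,"ry":0,"rz":0,"x":0,"y":0,"z":0,"hand":40},
  {"rx":0,"ry":0,"rz":0,"x":0,"y":0,"z":0,"hand":40},
], force=80)

```text
time_s: 13.9
eef_pos: [468.9, -269.4, 13.9]
ee_rot: [-0.116, 0.698, -0.117, -0.697]
force: [-1.0, 0.2, 6.3]
grip_width: 0.617
```

```bash
python3 -c "
from h import *
mom()"
```

```text
t 13.9 pos [ 468.9 -269.4   13.9] F [-0.96  0.17  6.3 ] M world [0.122 0.149 0.03 ] M tool [-0.03  -0.18  -0.068] xdir [ 0.001 -0.001 -1.   ] g 52.7
```

>>> jog_arm([
  {"rx":0,"ry":0,"rz":0,"x":-10,"y":0,"z":0,"hand":40},
  {"rx":0,"ry":0,"rz":0,"x":-30,"y":0,"z":0,"hand":40},
  {"rx":0,"ry":0,"rz":0,"x":-40,"y":0,"z":0,"hand":40},
  {"rx":0,"ry":0,"rz":0,"x":-30,"y":0,"z":0,"hand":40},
  {"rx":0,"ry":0,"rz":0,"x":-10,"y":0,"z":0,"hand":40},
])

```text
time_s: 14.52
eef_pos: [468.8, -269.2, 134.5]
ee_rot: [-0.116, 0.698, -0.117, -0.697]
force: [1.0, 0.6, -3.8]
grip_width: 0.623
```

>>> jog_arm([
  {"rx":0,"ry":0,"rz":0,"x":0,"y":0,"z":0,"hand":40},
  {"rx":0,"ry":0,"rz":0,"x":0,"y":0,"z":0,"hand":40},
  {"rx":0,"ry":0,"rz":0,"x":0,"y":0,"z":0,"hand":40},
  {"rx":0,"ry":0,"rz":0,"x":0,"y":0,"z":0,"hand":40},
])

```text
time_s: 15.02
eef_pos: [468.3, -268.8, 132.3]
ee_rot: [0.116, -0.697, 0.116, 0.698]
force: [1.0, -0.7, -3.2]
grip_width: 0.617
```

```bash
python3 -c "
from h import *
for i in range(5): mom();capture('top')"
```

```text
t 15.03 pos [ 468.3 -268.8  132.3] F [ 1.04 -0.71 -3.16] M world [-0.021  0.013 -0.023] M tool [ 0.023 -0.005  0.024] xdir [-0.001  0.001 -1.   ] g 52.7
t 15.07 pos [ 468.4 -268.9  132.4] F [-0.17  0.5  -4.16] M world [ 0.049  0.013 -0.017] M tool [ 0.017 -0.028 -0.042] xdir [-0.001  0.    -1.   ] g 52.8
t 15.12 pos [ 468.4 -268.9  132.5] F [ 0.19 -0.51 -3.65] M world [0.017 0.018 0.02 ] M tool [-0.02  -0.023 -0.011] xdir [-0.  0. -1.] g 53.1
t 15.18 pos [ 468.4 -268.9  132.6] F [-0.    0.44 -3.92] M world [-0.015  0.007 -0.007] M tool [ 0.007 -0.001  0.017] xdir [-0.  0. -1.] g 53.2
t 15.22 pos [ 468.4 -268.9  132.7] F [-0.01 -0.08 -4.31] M world [ 0.003  0.006 -0.007] M tool [ 0.007 -0.007 -0.001] xdir [-0.  0. -1.] g 52.9
```

>>> jog_arm([
  {"rx":0,"ry":0.175,"rz":0,"x":0,"y":0,"z":0,"hand":40},
  {"rx":0,"ry":0.175,"rz":0,"x":0,"y":0,"z":0,"hand":40},
  {"rx":0,"ry":0,"rz":0,"x":0,"y":0,"z":0,"hand":40},
  {"rx":0,"ry":0,"rz":0,"x":0,"y":0,"z":0,"hand":40},
  {"rx":0,"ry":0,"rz":0,"x":0,"y":0,"z":0,"hand":40},
])

```text
time_s: 15.9
eef_pos: [469.2, -269.4, 133.1]
ee_rot: [-0.094, 0.808, -0.134, -0.566]
force: [0.2, -0.4, -3.3]
grip_width: 0.618
```

>>> jog_arm([
  {"rx":0,"ry":-0.175,"rz":0,"x":0,"y":0,"z":0,"hand":40},
  {"rx":0,"ry":-0.175,"rz":0,"x":0,"y":0,"z":0,"hand":40},
  {"rx":0,"ry":0,"rz":0,"x":0,"y":0,"z":0,"hand":40},
  {"rx":0,"ry":0,"rz":0,"x":0,"y":0,"z":0,"hand":40},
  {"rx":0,"ry":0,"rz":0,"x":0,"y":0,"z":0,"hand":40},
])

```text
time_s: 16.52
eef_pos: [468.0, -268.8, 132.8]
ee_rot: [-0.116, 0.698, -0.116, -0.697]
force: [0.7, -0.7, -3.1]
grip_width: 0.627
```

```bash
python3 -c "
from h import *
for i in range(5): mom();capture('top')"
```

```text
t 16.52 pos [ 468.  -268.8  132.8] F [ 0.74 -0.72 -3.12] M world [-0.009  0.013 -0.101] M tool [ 0.101 -0.009  0.013] xdir [ 0.001 -0.    -1.   ] g 53.5
t 16.57 pos [ 468.  -268.8  132.9] F [-0.81  0.42 -4.09] M world [-0.003  0.001 -0.027] M tool [ 0.027 -0.     0.003] xdir [ 0.001 -0.    -1.   ] g 52.7
t 16.62 pos [ 468.1 -268.9  133. ] F [-0.09  0.16 -3.35] M world [ 0.019 -0.006  0.039] M tool [-0.039 -0.    -0.02 ] xdir [ 0.001 -0.    -1.   ] g 53.3
t 16.68 pos [ 468.2 -269.   133. ] F [-0.64  0.45 -3.4 ] M world [-0.015 -0.01   0.038] M tool [-0.038  0.014  0.011] xdir [ 0.001 -0.    -1.   ] g 53.0
t 16.73 pos [ 468.2 -269.   133. ] F [ 0.32  0.51 -3.15] M world [-0.006 -0.023 -0.002] M tool [ 0.002  0.024 -0.001] xdir [ 0.001 -0.    -1.   ] g 53.4
```

>>> jog_arm([
  {"rx":0,"ry":-0.175,"rz":0,"x":0,"y":0,"z":0,"hand":40},
  {"rx":0,"ry":-0.175,"rz":0,"x":0,"y":0,"z":0,"hand":40},
  {"rx":0,"ry":0,"rz":0,"x":0,"y":0,"z":0,"hand":40},
  {"rx":0,"ry":0,"rz":0,"x":0,"y":0,"z":0,"hand":40},
  {"rx":0,"ry":0,"rz":0,"x":0,"y":0,"z":0,"hand":40},
])

```text
time_s: 17.4
eef_pos: [468.1, -269.0, 133.5]
ee_rot: [0.135, -0.566, 0.095, 0.808]
force: [0.6, 0.1, -4.4]
grip_width: 0.621
```

>>> jog_arm([
  {"rx":0,"ry":0.175,"rz":0,"x":0,"y":0,"z":0,"hand":40},
  {"rx":0,"ry":0.175,"rz":0,"x":0,"y":0,"z":0,"hand":40},
  {"rx":0,"ry":0,"rz":0,"x":0,"y":0,"z":0,"hand":40},
  {"rx":0,"ry":0,"rz":0,"x":0,"y":0,"z":0,"hand":40},
  {"rx":0,"ry":0,"rz":0,"x":0,"y":0,"z":0,"hand":40},
])

```text
time_s: 18.02
eef_pos: [469.0, -269.2, 132.8]
ee_rot: [0.116, -0.697, 0.116, 0.698]
force: [0.4, -0.5, -3.9]
grip_width: 0.622
```

```bash
python3 -c "
from h import *
for i in range(5): mom();capture('top')
plan([468.7,-269.1,12.6],161.2)"
```

```text
t 18.02 pos [ 469.  -269.2  132.8] F [ 0.37 -0.48 -3.94] M world [0.037 0.013 0.006] M tool [-0.006 -0.024 -0.031] xdir [-0.001  0.    -1.   ] g 53.1
t 18.07 pos [ 468.9 -269.2  132.6] F [ 0.02  0.38 -4.2 ] M world [-0.034 -0.023 -0.054] M tool [0.054 0.032 0.025] xdir [-0.001  0.    -1.   ] g 53.2
t 18.12 pos [ 468.8 -269.1  132.5] F [ 0.2  -0.42 -4.26] M world [-0.074  0.044 -0.004] M tool [ 0.004 -0.018  0.085] xdir [-0.001  0.    -1.   ] g 53.2
t 18.18 pos [ 468.8 -269.   132.5] F [ 0.79 -0.4  -3.81] M world [ 0.02   0.033 -0.004] M tool [ 0.004 -0.038 -0.008] xdir [-0.001  0.    -1.   ] g 53.0
t 18.23 pos [ 468.7 -269.   132.5] F [-0.39 -0.49 -3.93] M world [-0.019 -0.001  0.028] M tool [-0.028  0.007  0.018] xdir [-0.001  0.    -1.   ] g 52.8
t 18.27 pos [ 468.6 -269.   132.5] F [-0.43  0.19 -3.45] M [ 0.003  0.091 -0.008] g 53.2 q6 [-0.74  0.44  1.58 -0.    1.12  1.16] xdir [-0.001  0.    -1.   ]
 shift tool [ 1.199e+02  1.000e-01 -2.000e-01]
 rotvec [-0.0019  0.0006  0.0002] alt 0
 rotvec [ 3.1397e+00  3.0000e-04 -1.0000e-03] alt 180
```

The middle case shows +0.006 one way and −0.01 the other, so it is quiet too. I'll set it back where it lay.

>>> jog_arm([
  {"rx":0,"ry":0,"rz":0,"x":35,"y":0,"z":0,"hand":40},
  {"rx":0,"ry":0,"rz":0,"x":40,"y":0,"z":0,"hand":40},
  {"rx":0,"ry":0,"rz":0,"x":25,"y":0,"z":0,"hand":40},
  {"rx":0,"ry":0,"rz":0,"x":10,"y":0,"z":0,"hand":40},
  {"rx":0,"ry":0,"rz":0,"x":6,"y":0,"z":0,"hand":40},
])

```text
time_s: 18.9
eef_pos: [468.8, -269.2, 17.0]
ee_rot: [-0.116, 0.698, -0.116, -0.697]
force: [-0.5, -0.3, -3.4]
grip_width: 0.619
```

>>> jog_arm([
  {"rx":0,"ry":0,"rz":0,"x":3,"y":0,"z":0,"hand":40},
  {"rx":0,"ry":0,"rz":0,"x":1,"y":0,"z":0,"hand":40},
  {"rx":0,"ry":0,"rz":0,"x":0,"y":0,"z":0,"hand":40},
  {"rx":0,"ry":0,"rz":0,"x":0,"y":0,"z":0,"hand":40},
])

```text
time_s: 19.4
eef_pos: [468.8, -269.2, 13.9]
ee_rot: [-0.116, 0.698, -0.116, -0.697]
force: [-2.9, 2.5, 6.7]
grip_width: 0.618
```

>>> jog_arm([
  {"rx":0,"ry":0,"rz":0,"x":0,"y":0,"z":0,"hand":60},
  {"rx":0,"ry":0,"rz":0,"x":0,"y":0,"z":0,"hand":72},
  {"rx":0,"ry":0,"rz":0,"x":0,"y":0,"z":0,"hand":72},
  {"rx":0,"ry":0,"rz":0,"x":-15,"y":0,"z":0,"hand":72},
  {"rx":0,"ry":0,"rz":0,"x":-35,"y":0,"z":0,"hand":72},
])

```text
time_s: 20.02
eef_pos: [468.0, -268.6, 63.2]
ee_rot: [0.117, -0.697, 0.116, 0.698]
force: [0.2, 0.1, 0.7]
grip_width: 0.842
```

>>> jog_arm([
  {"rx":0,"ry":0,"rz":0,"x":-50,"y":0,"z":0,"hand":72},
  {"rx":0,"ry":0,"rz":0,"x":-40,"y":0,"z":0,"hand":72},
])

```text
time_s: 20.27
eef_pos: [468.6, -269.1, 155.9]
ee_rot: [-0.116, 0.698, -0.117, -0.697]
force: [-0.2, -0.5, 0.4]
grip_width: 0.846
```

```bash
python3 -c "
from h import *
plan([533.2,-428.2,12.5],146.15)"
```

```text
t 20.27 pos [ 468.6 -269.1  155.9] F [-0.21 -0.53  0.43] M [-0.01  -0.032  0.001] g 72.2 q6 [-0.74  0.41  1.56  0.    1.17  1.16] xdir [ 0.002 -0.002 -1.   ]
 shift tool [ 143.7  129.5 -112.4]
 rotvec [ 0.2606 -0.0022 -0.0006] alt 0
 rotvec [-2.881e+00  9.000e-04 -3.200e-03] alt 180
```

>>> jog_arm([
  {"rx":0,"ry":0,"rz":0,"x":0,"y":32,"z":-28,"hand":72},
  {"rx":0,"ry":0,"rz":0,"x":0,"y":33,"z":-28,"hand":72},
  {"rx":0,"ry":0,"rz":0,"x":0,"y":33,"z":-28,"hand":72},
  {"rx":0,"ry":0,"rz":0,"x":0,"y":32,"z":-28,"hand":72},
  {"rx":0.13,"ry":0,"rz":0,"x":0,"y":0,"z":0,"hand":72},
])

```text
time_s: 20.9
eef_pos: [532.2, -430.4, 152.8]
ee_rot: [-0.163, 0.688, -0.163, -0.688]
force: [0.6, -0.4, -0.3]
grip_width: 0.842
```

>>> jog_arm([
  {"rx":0.13,"ry":0,"rz":0,"x":0,"y":0,"z":0,"hand":72},
  {"rx":0,"ry":0,"rz":0,"x":20,"y":0,"z":0,"hand":72},
  {"rx":0,"ry":0,"rz":0,"x":10,"y":0,"z":0,"hand":72},
  {"rx":0,"ry":0,"rz":0,"x":0,"y":0,"z":0,"hand":72},
])

```text
time_s: 21.4
eef_pos: [532.1, -428.0, 122.7]
ee_rot: [0.206, -0.676, 0.205, 0.677]
force: [-0.2, -0.9, -0.7]
grip_width: 0.842
```

```bash
python3 -c "
from h import *
plan([533.2,-428.2,12.5],146.15)
im=capture('top')[:,:,::-1]
cv2.imwrite('pics/f.png',cv2.resize(im[190:285,150:460],None,fx=2.5,fy=2.5,interpolation=cv2.INTER_CUBIC))"
```

```text
t 21.4 pos [ 532.1 -428.   122.7] F [-0.18 -0.87 -0.73] M [-0.007  0.029 -0.018] g 71.9 q6 [-0.85  0.75  1.09  0.    1.3   1.31] xdir [-0.001  0.001 -1.   ]
 shift tool [110.2  -0.4  -1.1]
 rotvec [0.0008 0.0009 0.0003] alt 0
 rotvec [-3.1408e+00 -4.0000e-04  1.5000e-03] alt 180
```

View pics/f.png

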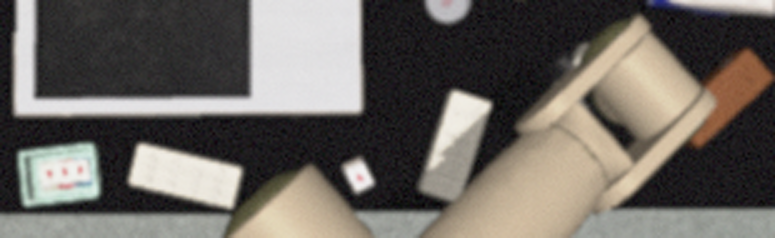

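The middle case is back in its original box in the image (317–347, 226–). Next I'll grasp the right case.

>>> jog_arm([
  {"rx":0,"ry":0,"rz":0,"x":35,"y":0,"z":-1,"hand":72},
  {"rx":0,"ry":0,"rz":0,"x":35,"y":0,"z":0,"hand":72},
  {"rx":0,"ry":0,"rz":0,"x":22,"y":0,"z":0,"hand":72},
  {"rx":0,"ry":0,"rz":0,"x":12,"y":0,"z":0,"hand":72},
  {"rx":0,"ry":0,"rz":0,"x":6,"y":0,"z":0,"hand":72},
])

```text
time_s: 22.08
eef_pos: [533.3, -429.1, 13.2]
ee_rot: [-0.205, 0.677, -0.206, -0.676]
force: [0.1, 0.3, -0.3]
grip_width: 0.847
```

>>> jog_arm([
  {"rx":0,"ry":0,"rz":0,"x":0,"y":0,"z":0,"hand":60},
  {"rx":0,"ry":0,"rz":0,"x":0,"y":0,"z":0,"hand":50},
  {"rx":0,"ry":0,"rz":0,"x":0,"y":0,"z":0,"hand":40},
  {"rx":0,"ry":0,"rz":0,"x":0,"y":0,"z":0,"hand":40},
], force=80)

```text
time_s: 22.58
eef_pos: [533.5, -429.3, 14.0]
ee_rot: [-0.205, 0.677, -0.206, -0.676]
force: [0.1, 0.9, 6.5]
grip_width: 0.62
```

>>> jog_arm([
  {"rx":0,"ry":0,"rz":0,"x":-10,"y":0,"z":0,"hand":40},
  {"rx":0,"ry":0,"rz":0,"x":-30,"y":0,"z":0,"hand":40},
  {"rx":0,"ry":0,"rz":0,"x":-40,"y":0,"z":0,"hand":40},
  {"rx":0,"ry":0,"rz":0,"x":-30,"y":0,"z":0,"hand":40},
  {"rx":0,"ry":0,"rz":0,"x":-10,"y":0,"z":0,"hand":40},
])

```text
time_s: 23.2
eef_pos: [533.4, -429.1, 134.6]
ee_rot: [-0.205, 0.677, -0.206, -0.676]
force: [0.6, 0.2, -5.2]
grip_width: 0.62
```

>>> jog_arm([
  {"rx":0,"ry":0,"rz":0,"x":0,"y":0,"z":0,"hand":40},
  {"rx":0,"ry":0,"rz":0,"x":0,"y":0,"z":0,"hand":40},
  {"rx":0,"ry":0,"rz":0,"x":0,"y":0,"z":0,"hand":40},
  {"rx":0,"ry":0,"rz":0,"x":0,"y":0,"z":0,"hand":40},
])

```text
time_s: 23.7
eef_pos: [533.0, -428.7, 132.2]
ee_rot: [0.206, -0.676, 0.205, 0.677]
force: [0.2, 0.7, -3.4]
grip_width: 0.621
```

```bash
python3 -c "
from h import *
for i in range(5): mom();capture('top')"
```

```text
t 23.7 pos [ 533.  -428.7  132.2] F [ 0.22  0.74 -3.4 ] M world [-0.008  0.016 -0.03 ] M tool [ 0.03  -0.009  0.015] xdir [-0.001  0.001 -1.   ] g 53.1
t 23.75 pos [ 533.  -428.7  132.3] F [ 1.18  0.22 -2.94] M world [-0.039 -0.044 -0.015] M tool [0.015 0.058 0.008] xdir [-0.     0.001 -1.   ] g 52.9
t 23.8 pos [ 533.  -428.8  132.5] F [ 0.5  -0.03 -2.84] M world [ 0.015  0.036 -0.005] M tool [ 0.006 -0.039  0.008] xdir [-0.  0. -1.] g 52.9
t 23.85 pos [ 533.1 -428.8  132.6] F [ 0.54 -0.18 -3.43] M world [ 0.007 -0.018  0.024] M tool [-0.025  0.011 -0.016] xdir [-0.  0. -1.] g 52.8
t 23.9 pos [ 533.1 -428.8  132.7] F [-0.51 -0.52 -4.24] M world [-0.009  0.01   0.07 ] M tool [-0.07  -0.003  0.013] xdir [-0.  0. -1.] g 53.0
```

>>> jog_arm([
  {"rx":0,"ry":0.175,"rz":0,"x":0,"y":0,"z":0,"hand":40},
  {"rx":0,"ry":0.175,"rz":0,"x":0,"y":0,"z":0,"hand":40},
  {"rx":0,"ry":0,"rz":0,"x":0,"y":0,"z":0,"hand":40},
  {"rx":0,"ry":0,"rz":0,"x":0,"y":0,"z":0,"hand":40},
  {"rx":0,"ry":0,"rz":0,"x":0,"y":0,"z":0,"hand":40},
])

```text
time_s: 24.58
eef_pos: [534.0, -429.6, 133.4]
ee_rot: [-0.166, 0.784, -0.238, -0.548]
force: [1.1, -1.5, -3.8]
grip_width: 0.622
```

```bash
python3 -c "
from h import *
for i in range(2): mom();capture('top')"
```

```text
t 24.57 pos [ 534.  -429.6  133.4] F [ 1.14 -1.52 -3.82] M world [0.147 0.251 0.011] M tool [-0.016 -0.291  0.012] xdir [ 0.285 -0.191 -0.939] g 53.1
t 24.62 pos [ 533.9 -429.4  133.2] F [-0.13 -0.53 -3.97] M world [0.11  0.206 0.006] M tool [-0.014 -0.233  0.019] xdir [ 0.285 -0.191 -0.939] g 53.2
```

>>> jog_arm([
  {"rx":0,"ry":-0.175,"rz":0,"x":0,"y":0,"z":0,"hand":40},
  {"rx":0,"ry":-0.175,"rz":0,"x":0,"y":0,"z":0,"hand":40},
  {"rx":0,"ry":0,"rz":0,"x":0,"y":0,"z":0,"hand":40},
  {"rx":0,"ry":0,"rz":0,"x":0,"y":0,"z":0,"hand":40},
  {"rx":0,"ry":0,"rz":0,"x":0,"y":0,"z":0,"hand":40},
])

```text
time_s: 25.3
eef_pos: [532.8, -428.6, 133.1]
ee_rot: [-0.206, 0.677, -0.206, -0.676]
force: [0.0, -0.3, -3.3]
grip_width: 0.619
```

```bash
python3 -c "
from h import *
for i in range(5): mom();capture('top')"
```

```text
t 25.3 pos [ 532.8 -428.6  133.1] F [ 0.01 -0.34 -3.28] M world [-0.052 -0.07  -0.014] M tool [0.014 0.087 0.004] xdir [ 0.001 -0.001 -1.   ] g 52.8
t 25.35 pos [ 532.8 -428.7  133.2] F [ 0.38 -0.23 -3.43] M world [-0.034 -0.01   0.024] M tool [-0.024  0.027  0.023] xdir [ 0.001 -0.001 -1.   ] g 52.9
t 25.4 pos [ 532.8 -428.7  133.3] F [-0.5   0.05 -3.28] M world [-0.022 -0.069  0.008] M tool [-0.008  0.07  -0.021] xdir [ 0.001 -0.001 -1.   ] g 52.8
t 25.45 pos [ 532.9 -428.8  133.3] F [-0.94  0.07 -3.62] M world [-0.046 -0.094  0.001] M tool [-0.001  0.104 -0.014] xdir [ 0.001 -0.001 -1.   ] g 53.0
t 25.5 pos [ 532.9 -428.8  133.2] F [-0.47 -0.45 -3.78] M world [-0.051 -0.111 -0.008] M tool [ 0.008  0.121 -0.019] xdir [ 0.001 -0.001 -1.   ] g 53.2
```

>>> jog_arm([
  {"rx":0,"ry":-0.175,"rz":0,"x":0,"y":0,"z":0,"hand":40},
  {"rx":0,"ry":-0.175,"rz":0,"x":0,"y":0,"z":0,"hand":40},
  {"rx":0,"ry":0,"rz":0,"x":0,"y":0,"z":0,"hand":40},
  {"rx":0,"ry":0,"rz":0,"x":0,"y":0,"z":0,"hand":40},
  {"rx":0,"ry":0,"rz":0,"x":0,"y":0,"z":0,"hand":40},
])

```text
time_s: 26.18
eef_pos: [532.9, -428.8, 134.7]
ee_rot: [0.238, -0.55, 0.167, 0.783]
force: [-0.2, -0.1, -3.0]
grip_width: 0.621
```

>>> jog_arm([
  {"rx":0,"ry":0.175,"rz":0,"x":0,"y":0,"z":0,"hand":40},
  {"rx":0,"ry":0.175,"rz":0,"x":0,"y":0,"z":0,"hand":40},
  {"rx":0,"ry":0,"rz":0,"x":0,"y":0,"z":0,"hand":40},
  {"rx":0,"ry":0,"rz":0,"x":0,"y":0,"z":0,"hand":40},
  {"rx":0,"ry":0,"rz":0,"x":0,"y":0,"z":0,"hand":40},
])

```text
time_s: 26.8
eef_pos: [533.8, -429.5, 133.2]
ee_rot: [-0.205, 0.677, -0.206, -0.677]
force: [0.7, -0.1, -3.7]
grip_width: 0.624
```

```bash
python3 -c "
from h import *
for i in range(5): mom();capture('top')"
```

```text
t 26.8 pos [ 533.8 -429.5  133.2] F [ 0.74 -0.05 -3.73] M world [ 0.044  0.028 -0.029] M tool [ 0.029 -0.048 -0.021] xdir [-0. -0. -1.] g 53.3
t 26.85 pos [ 533.7 -429.4  132.8] F [ 0.06  0.67 -4.19] M world [ 0.031  0.051 -0.009] M tool [ 0.009 -0.059  0.003] xdir [-0. -0. -1.] g 53.5
t 26.9 pos [ 533.6 -429.2  132.6] F [-0.06 -0.26 -3.87] M world [ 0.086  0.03  -0.007] M tool [ 0.007 -0.072 -0.055] xdir [-0.  0. -1.] g 53.0
t 26.95 pos [ 533.5 -429.1  132.5] F [ 0.28 -0.04 -4.59] M world [ 0.055 -0.001 -0.024] M tool [ 0.024 -0.03  -0.046] xdir [-0.001  0.    -1.   ] g 53.0
t 27.0 pos [ 533.4 -429.   132.5] F [ 0.57 -0.14 -3.93] M world [0.035 0.027 0.005] M tool [-0.005 -0.042 -0.014] xdir [-0.  0. -1.] g 53.2
```

The right case swung from about +0.08 to −0.05 N m, so it is the rattler. I'll turn it to line up with the box and carry it over.

>>> jog_arm([
  {"rx":-0.12,"ry":0,"rz":0,"x":-10,"y":0,"z":0,"hand":40},
  {"rx":-0.17,"ry":0,"rz":0,"x":0,"y":0,"z":0,"hand":40},
  {"rx":-0.17,"ry":0,"rz":0,"x":0,"y":0,"z":0,"hand":40},
  {"rx":-0.17,"ry":0,"rz":0,"x":0,"y":0,"z":0,"hand":40},
  {"rx":-0.17,"ry":0,"rz":0,"x":0,"y":0,"z":0,"hand":40},
])

```text
time_s: 27.68
eef_pos: [533.2, -428.9, 142.7]
ee_rot: [-0.076, -0.703, -0.076, 0.703]
force: [1.0, -0.6, -2.8]
grip_width: 0.622
```

>>> jog_arm([
  {"rx":-0.17,"ry":0,"rz":0,"x":0,"y":0,"z":0,"hand":40},
  {"rx":-0.17,"ry":0,"rz":0,"x":0,"y":0,"z":0,"hand":40},
  {"rx":-0.17,"ry":0,"rz":0,"x":0,"y":0,"z":0,"hand":40},
  {"rx":-0.17,"ry":0,"rz":0,"x":0,"y":0,"z":0,"hand":40},
  {"rx":-0.17,"ry":0,"rz":0,"x":0,"y":0,"z":0,"hand":40},
])

```text
time_s: 28.3
eef_pos: [533.2, -428.9, 142.7]
ee_rot: [-0.359, -0.609, -0.359, 0.609]
force: [0.5, 0.2, -4.3]
grip_width: 0.622
```

>>> jog_arm([
  {"rx":-0.17,"ry":0,"rz":0,"x":0,"y":0,"z":0,"hand":40},
  {"rx":-0.17,"ry":0,"rz":0,"x":0,"y":0,"z":0,"hand":40},
  {"rx":-0.17,"ry":0,"rz":0,"x":0,"y":0,"z":0,"hand":40},
  {"rx":-0.11,"ry":0,"rz":0,"x":0,"y":0,"z":0,"hand":40},
  {"rx":0,"ry":0,"rz":0,"x":0,"y":0,"z":0,"hand":40},
])

```text
time_s: 28.92
eef_pos: [533.2, -428.9, 142.8]
ee_rot: [0.526, 0.472, 0.526, -0.472]
force: [-0.5, 0.2, -3.4]
grip_width: 0.623
```

```bash
python3 -c "
from h import *
plan([436,254.5,143.5],96)"
```

```text
t 28.93 pos [ 533.2 -428.9  142.8] F [-0.55  0.22 -3.39] M [-0.044 -0.053  0.05 ] g 53.2 q6 [-0.85  0.74  1.06 -0.    1.34 -0.96] xdir [-0. -0. -1.]
 shift tool [  -0.8  -23.  -689.9]
 rotvec [-3.1383e+00 -1.0000e-04  1.0000e-04] alt 0
 rotvec [0.0032 0.     0.0001] alt 180
```

>>> jog_arm([
  {"rx":0,"ry":0,"rz":0,"x":0,"y":0,"z":-20,"hand":40},
  {"rx":0,"ry":0,"rz":0,"x":0,"y":-1,"z":-40,"hand":40},
  {"rx":0,"ry":0,"rz":0,"x":0,"y":-1,"z":-40,"hand":40},
  {"rx":0,"ry":0,"rz":0,"x":0,"y":-1,"z":-40,"hand":40},
  {"rx":0,"ry":0,"rz":0,"x":0,"y":-1,"z":-40,"hand":40},
])

```text
time_s: 29.55
eef_pos: [509.4, -249.1, 143.0]
ee_rot: [0.526, 0.473, 0.526, -0.473]
force: [-0.6, -0.2, -2.5]
grip_width: 0.618
```

>>> jog_arm([
  {"rx":0,"ry":0,"rz":0,"x":0,"y":-2,"z":-40,"hand":40},
  {"rx":0,"ry":0,"rz":0,"x":0,"y":-2,"z":-40,"hand":40},
  {"rx":0,"ry":0,"rz":0,"x":0,"y":-1,"z":-40,"hand":40},
  {"rx":0,"ry":0,"rz":0,"x":0,"y":-2,"z":-40,"hand":40},
  {"rx":0,"ry":0,"rz":0,"x":0,"y":-2,"z":-40,"hand":40},
])

```text
time_s: 30.18
eef_pos: [478.8, -51.3, 143.2]
ee_rot: [0.526, 0.473, 0.526, -0.473]
force: [0.0, 0.5, -4.2]
grip_width: 0.618
```

>>> jog_arm([
  {"rx":0,"ry":0,"rz":0,"x":0,"y":-1,"z":-40,"hand":40},
  {"rx":0,"ry":0,"rz":0,"x":0,"y":-1,"z":-40,"hand":40},
  {"rx":0,"ry":0,"rz":0,"x":0,"y":-2,"z":-40,"hand":40},
  {"rx":0,"ry":0,"rz":0,"x":0,"y":-2,"z":-40,"hand":40},
  {"rx":0,"ry":0,"rz":0,"x":0,"y":-2,"z":-40,"hand":40},
])

```text
time_s: 30.8
eef_pos: [449.1, 146.8, 143.2]
ee_rot: [0.526, 0.473, 0.526, -0.473]
force: [0.2, -0.3, -4.2]
grip_width: 0.616
```

>>> jog_arm([
  {"rx":0,"ry":0,"rz":0,"x":0,"y":-1,"z":-40,"hand":40},
  {"rx":0,"ry":0,"rz":0,"x":0,"y":-1,"z":-40,"hand":40},
  {"rx":0,"ry":0,"rz":0,"x":0,"y":0,"z":-30,"hand":40},
  {"rx":0,"ry":0,"rz":0,"x":0,"y":0,"z":0,"hand":40},
  {"rx":0,"ry":0,"rz":0,"x":0,"y":0,"z":0,"hand":40},
])

```text
time_s: 31.42
eef_pos: [435.3, 254.2, 142.9]
ee_rot: [0.526, 0.472, 0.526, -0.472]
force: [-0.4, -0.7, -4.0]
grip_width: 0.619
```

```bash
python3 - <<'E'
from h import *
plan([436,254.5,143.5],96)
im=capture("scene")[:,:,::-1]
cv2.imwrite("pics/g.png",cv2.resize(im[130:310,190:410],None,fx=3.3,fy=3.3,interpolation=cv2.INTER_CUBIC))
im=capture("top")[:,:,::-1]
cv2.imwrite("pics/g2.png",cv2.resize(im[170:285,90:460],None,fx=2.1,fy=2.1,interpolation=cv2.INTER_CUBIC))
mom()
for th in (110,150):
  m=(im.max(2)>th).astype(np.uint8); m[:200]=0;m[272:]=0
  n,l,st,ce=cv2.connectedComponentsWithStats(m)
  for i in range(1,n):
    if 100<st[i,4]<1000:
        ys,xs=np.where(l==i); P=ray("top",np.c_[xs,ys].astype(float),50)[:,:2]
        w,v=np.linalg.eigh(np.cov(P.T)); 
        print(th,st[i,4],P.mean(0).round(1),"ext",np.sqrt(12*w).round(1),"yaw",round(np.degrees(np.arctan2(v[1,1],v[0,1]))%180,1))
E
```

```text
t 31.43 pos [435.3 254.2 142.9] F [-0.38 -0.75 -3.96] M [-0.017 -0.061  0.026] g 52.9 q6 [ 0.3   0.36  1.68 -0.    1.1   0.19] xdir [ 0. -0. -1.]
 shift tool [-0.6  0.7 -0.2]
 rotvec [-3.1386e+00  1.0000e-04  5.0000e-04] alt 0
 rotvec [ 0.003   0.0003 -0.    ] alt 180
t 31.52 pos [435.4 253.9 142.9] F [ 0.27 -0.14 -3.84] M world [-0.062  0.015  0.046] M tool [-0.046 -0.06  -0.022] xdir [ 0. -0. -1.] g 52.9
110 649 [ 531.  -625.1] ext [ 52.3 137.7] yaw 131.5
110 781 [ 469.1 -268. ] ext [ 58.8 143.7] yaw 161.0
110 349 [441.8 231.8] ext [53.5 71.2] yaw 10.8
110 773 [434.1  88.4] ext [ 57.5 142.7] yaw 76.8
110 120 [ 432.7 -139.4] ext [30.7 41.6] yaw 27.8
110 292 [441.4 665.5] ext [33.  94.4] yaw 88.7
150 718 [ 469.  -268.2] ext [ 55.5 139.9] yaw 161.0
150 120 [471.2 471.1] ext [18.8 68.2] yaw 122.8
150 214 [445.1 227.7] ext [37.8 67.7] yaw 19.8
150 719 [433.8  87.9] ext [ 54.7 140. ] yaw 76.4
150 184 [440.4 666.6] ext [22.5 86.3] yaw 89.6
```

View pics/g.png

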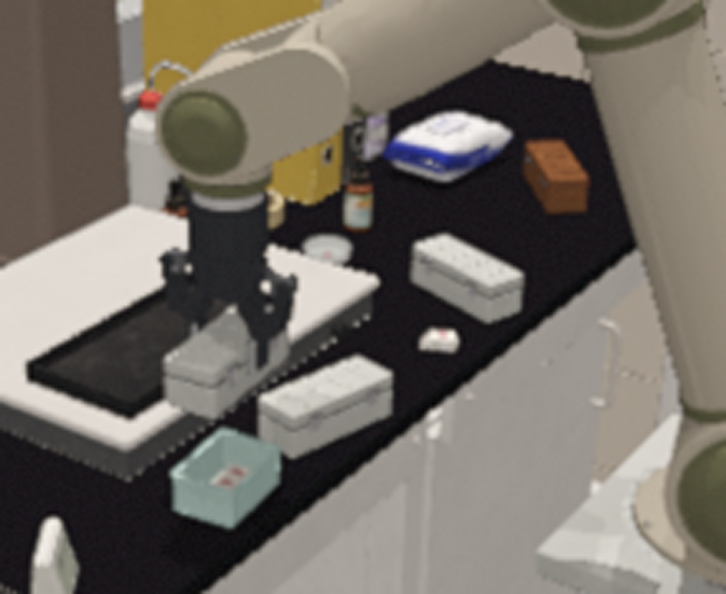

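View pics/g2.png

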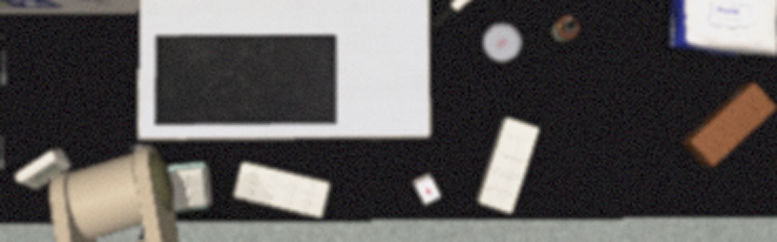

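```bash
python3 - <<'E'
from h import *
print(proj("scene",[[436,254.5,155],[436,254.5,42],[436,324,155],[436,185,155]]).round(1))
mom(); print(finish_job())
E
```

```text
[[258.7 236.8]
 [258.9 268.2]
 [244.8 245.7]
 [271.8 228.5]]
t 31.52 pos [435.4 253.9 142.9] F [ 0.27 -0.14 -3.84] M world [-0.062  0.015  0.046] M tool [-0.046 -0.06  -0.022] xdir [ 0. -0. -1.] g 52.9
the job is handed in; nothing more can be done
None
```

The right-hand case (`case_right`) is the one that rattles. I finished holding it over the block box and handed the job in at 31.5 s.

- **Finding it:** I lifted each case and rocked it 20° both ways. The moment about its y axis was about +0.08 N m one way and −0.05 the other for `case_right`. `case_left` (−0.01 and +0.03) and `case_middle` (+0.01 and −0.01) stayed near zero. Single readings scatter by about 0.03 N m, so I averaged five per pose. `case_right` also read about zero when first lifted, so only the rocking showed it up.
- **Quiet cases:** both lie flat where they started. In the final top view `case_left` is within about 0.7 mm and `case_middle` about 1 mm of its first measurement.
- **Final hold:** the tool points straight down, so the case is level. It is firmly gripped (52.9 mm opening, 80 N) and centred within about 1 mm of the measured box centre. Its underside is about 88 mm above the box rim.
- **Rest of the worktop:** in the last pictures the box and the cassette are where they were, and the brown look-alike was never touched. I checked the other items only by eye.

The first set of moves was refused for missing keys, but nothing moved. No check failed.

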